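# Photometer check: slide the sensor home, then hold the filter paddle in the slot

## Task

Check the photometer on the lab bench: push the sensor sled along the table, fork first, in between the legs under the slotted plate until it is fully home against the console. Then take the filter paddle out of its stand, pass its blade straight down through the narrow slot of the plate into the gap of the fork, and finish while holding it there, motionless in the gripper, with the underside of its handle about 2 cm above the plate, so that nothing but the gripper carries it. Leave the timer, the beaker and the tube rack where they are, and keep the paddle upright.

Things in the scene. Friction and masses are not known exactly. Their poses are not given: they have to be found in the camera images.
- photometer: Fixed white instrument, turned up to 0.2 rad, on the left or right: a level plate 70 x 150 mm (x, y), 10 mm thick, top at 96 mm, on four legs (86 mm high, x -35 to 29 mm, 104 mm apart inside in y) and a console beyond. Open at the front (-x) for the sled. Origin on the table straight under the slot's centre; x from the open front to the console, y along the slot, z up.
- slot (a point): Centre of the slot at the top face of the plate, 96 mm above the table (axes as the photometer). The slot is 10 mm wide in x and 44 mm long in y; a 45 degree lead-in of 4 mm runs all round its upper edge (mouth 18 x 52 mm).
- stop (a point): Middle of the console's near face, the stop of the sled, 28 mm beyond the slot's centre in the photometer's x and 25 mm above the table. The console is 100 x 170 mm and 50 mm high.
- sled: Loose sensor sled, 0.3 to 0.65 kg, flat on the table: aluminium base 70 mm wide (y), 12 mm thick, x -100 to +28 mm. At its far end two black fork blocks (14 x 46 mm, tops at 65 mm) with a 26 mm gap in x between them, open above and at both sides, floor at 12 mm. Origin on the underside under the gap's centre; x from tab to fork. Starts 70 to 105 mm short of home, before the open front.
- tab (a point): Middle of the near face of the sled's upright push tab, 30 mm above the table, at sled x = -100 mm. The tab is 70 mm wide, 10 mm thick, its top at 45 mm. Fully home (base's far edge on the console, square) the sled's origin and axes agree with the photometer's, with 17 mm of play to either side between the legs.
- paddle: Loose upright filter paddle, 0.12 kg: flat steel blade 8 mm thick (x), 42 mm wide (y), 80 mm long, with a glass window; above it a black handle 24 x 46 mm (x, y), 44 mm high. Origin in the middle of the blade's lower edge, z up: handle's underside at 80 mm, top at 124 mm. Both ways round are equal. It hangs in the stand, its handle resting on the stand's top.
- stand: Fixed grey stand of the paddle, on the other side of the table from the photometer: block 44 x 80 mm (x, y), top at 90 mm, with an upright pocket 14 x 48 mm in which the blade hangs; foot plate 70 x 100 mm, 6 mm thick. Origin on the table under the pocket's middle, y along the pocket.
- timer: Bystander: loose white timer, 30 x 66 mm, 62 mm high. Origin under its middle.
- beaker: Bystander: loose white plastic beaker, 64 mm wide, 75 mm high. Origin under its middle.
- rack: Bystander: loose clear tube rack 60 x 120 mm, 45 mm high, tubes up to 79 mm. Origin under its middle.
Not all that is in view belongs to the job. There is more than one size of the photometer; the one meant has the size given above.

How it is judged:
By the outcome, as a careful person would: the job done as asked, in the order asked, and still so for the second after the job is handed in, while the arm keeps its last pose, push and grip.
It also fails if it takes over 64 s, if anything falls off the work surface, if the arm or the gripper's body presses on something with over 40 N, if the wrist force passes 120 N, or if a joint passes its speed limit or range.

## Robot

A 6-joint arm with a two-finger parallel gripper is mounted at the origin on the work surface. World frame = base frame: x ahead of the robot, y to its left, z up, the work surface at z = 0. Lengths are in m, angles in rad, forces in N, time in s.
With the tool pointing down it reaches from about 0.25 to 0.725 m from the base axis. Payload 4 kg.
Tool frame: the origin (TCP) lies on the centre line of the jaws, within the pads' length; the fingertips stand ahead of it and the grasp point (between the pads) lies 3 mm ahead of it (bot.tcp_to_tips is the z of the fingertips in the tool frame, in m); z points along the fingers, y is the line along which they close (so a half turn about z gives the same grasp; the last joint's range is limited). The gripper opens to 85 mm and grips with 20 to 120 N. Pads are 22 mm wide; open, the fingers measure 114 mm over their backs; the gripper's body (76 mm by 85 mm) begins 54 mm behind the grasp point. The pads swing forward as they close: fully open they stand 13 mm farther back than shut.
Start: joints at [1.332, 0.241, 0.005, 1.335, 0, 1.571], TCP at [0.118, 0.486, 0.23] pointing down, gripper open.
Joint ranges: [-2.72, 2.72], [-1.05, 1.87], [-1.09, 1.28], [-1.99, 2.15], [-1.42, 1.44], [-3.14, 3.14]. Speed limits (rad/s): [2.79, 2.79, 3.14, 3.14, 3.14, 3.14].

## Interface

Orientations are given as a unit quaternion [x, y, z, w].
In Python, from workcell import telemetry, camera, camera_params, ticket, boxes_of, cut_out, spot_point, bot gives the robot as it stands.
- The arm moves only by the shell command python3 -m creep 'ROWS'. ROWS is text: rows parted by semicolons, each of 5 numbers parted by spaces: the opening, from 0 (shut) to 1 (fully open), then the shift along the tool's x, y, z in units of 150 mm (1.0 is 150 mm), then the turn about the tool's z in units of 180 degrees (1.0 is 180 degrees). In form: claw x y z turn; .... A call has 1 to 12 rows; each row is the pose to reach, as a shift and turn from the pose commanded when the call began, along the tool's axes at that moment, turning the shorter way round; what a row does not reach only later rows make up. A row lasts 1/8 s, in which the tool goes at most 62.5 mm and 10.7 degrees, less where a joint would pass 70% of its speed; a pose out of reach is approached as far as the arm can. A call with a number of a shift or a turn outside -1 to 1 is refused whole. A call with a gripper value outside its range is refused whole. The fingers move at their own pace and stop on an object; the grip force is fixed at half the most. Time passes only in rows, so rows that repeat a pose let the fingers close. It gives the time, the measured TCP pose, the force, the opening and the grip force at its end, in the units of the state.
- telemetry.get_obs(): the state, without advancing time (a new reading comes with each control period).
- camera(name): name is "scene" or "top" or "wrist"; returns the picture (400x640x3 uint8, red, green, blue); there is no depth.
- camera_params(name): a dict with "camera_matrix" (3x3 intrinsics, pixels), "k1" (the pictures are not rectified: a ray, as slopes to the right and down, at radius r is drawn at 1 + k1 r^2 times it, then the intrinsics apply), "eye" and "attitude" of the camera in the world. Camera axes: x right, y down, z forward; pixel columns grow to the right and rows downward; lengths in m; the calibration is good to about 2 mm. A picture is of the moment at which its call begins: read the wrist's pose just before it. camera_params takes no time and is no camera call; for the wrist camera it gives the pose at the moment of the call.
- ticket.job_done(): hands the job in; it is judged then, once.
Trained networks look in the newest picture that a camera, given by its name, has taken for a name from the list of things; names that differ only in an ending like _2 or _b are one class to them, and where a whole thing is asked for, a point or a joint stands for the part that bears it (a point fixed in the world has none). Each returns a list of dicts, best first, with "conf" (0 to 1); they miss things now and then, are a little off and sometimes report something else, mostly with a low value. They report only what shows in the picture. A call takes as long as a camera call. They do not tell look-alikes from the thing itself.
- boxes_of(thing, camera): "at" ([x, y, z] in m, in world coordinates, good to about 4 mm: the middle of the surface that is visible of it).
- cut_out(thing, camera): "pixels" (400x640 bool, what is visible of it).
- spot_point(thing, camera): "at" ([x, y, z] in m, in world coordinates, good to about 4 mm: a listed point, or the origin of a listed thing).
The state is a dict: "clock": time; "joint_pos": joint angles; "joint_vel": joint speeds; "tau": joint torques, N m; "eef_pos": TCP position; "tool_rot": TCP orientation; "ft_force": force on the tool from outside, world axes, zero at the start; "ft_torque": the same for the moment, N m; "grip_width": finger opening in m; "grasp_force": force on a finger pad.
Only numpy, scipy, OpenCV 4.12 (cv2) and the standard library are available. Lean on these libraries where they do the work, as an engineer would, in place of code of your own. Each camera call takes 0.05 s, during which the arm holds its last target. There are 200 camera calls.

## Working session

There is one attempt and no reset: what is moved stays moved. The work goes in short steps, Python scripts to look and compute and a shell command to move; the robot and the scene stay as the last step left them, time stands still between calls to the robot, and variables do not carry over. Pictures are saved under pics/ and viewed, at most 11 in all, crops included, and the job is handed in when it is done.

```bash
mkdir -p pics; ls
cat > h.py <<'E'
import numpy as np, cv2
from scipy.spatial.transform import Rotation as R
from workcell import telemetry, camera, camera_params, ticket, boxes_of, cut_out, spot_point, bot
def save(n,f):
    im=camera(n); cv2.imwrite('pics/'+f,cv2.cvtColor(im,cv2.COLOR_RGB2BGR)); return im
E
python3 - <<'E'
from h import *
o=telemetry.get_obs(); print(o['clock'],o['eef_pos'],o['tool_rot'],o['grip_width'],bot.tcp_to_tips)
for c in ('scene','top'):
    p=camera_params(c); print(c,p)
    save(c,c+'0.png')
    for t in ('photometer','slot','stop','sled','tab','paddle','stand','timer','beaker','rack'):
        print(t,[(np.round(d['at'],3).tolist(),round(d['conf'],2)) for d in spot_point(t,c)][:4])
a=cv2.imread('pics/scene0.png')
E
```

```text
pics
0.0 [0.1181251  0.48518847 0.22922106] [ 1.19137631e-01  9.92877205e-01 -1.03240300e-03 -1.18731897e-04] 0.0854489849845097 0.022
scene {'camera_matrix': array([[463.80066064,   0.        , 317.68923158],
       [  0.        , 463.80066064, 194.31576025],
       [  0.        ,   0.        ,   1.        ]]), 'k1': -0.09753731977832387, 'eye': array([ 1.02902166, -0.04523588,  0.77406973]), 'attitude': array([ 0.66592675,  0.67722719, -0.21813358, -0.22432707])}
photometer [([0.62, 0.173, -0.001], 0.64), ([0.296, -0.071, 0.002], 0.58)]
slot [([0.288, -0.069, 0.124], 0.6), ([0.617, 0.174, 0.098], 0.59)]
stop [([0.327, -0.06, 0.032], 0.9), ([0.651, 0.171, 0.03], 0.71)]
sled [([0.521, 0.186, 0.002], 0.87), ([0.758, -0.005, 0.005], 0.26), ([0.618, 0.175, 0.097], 0.16)]
tab [([0.419, 0.197, 0.034], 0.85)]
paddle []
stand [([0.641, -0.18, -0.0], 0.61), ([0.421, 0.199, 0.034], 0.6)]
timer [([0.568, 0.001, -0.002], 0.59)]
beaker [([0.644, -0.012, -0.001], 0.73)]
rack [([0.757, -0.005, 0.002], 0.69)]
top {'camera_matrix': array([[373.04038426,   0.        , 317.72605887],
       [  0.        , 373.04038426, 206.84597136],
       [  0.        ,   0.        ,   1.        ]]), 'k1': -0.08258338579280278, 'eye': array([ 0.35824581, -0.01778078,  0.92443488]), 'attitude': array([ 0.70406432, -0.70406072,  0.07434393, -0.05536172])}
photometer [([0.62, 0.174, -0.0], 0.91), ([0.295, -0.06, 0.003], 0.59)]
slot [([0.621, 0.171, 0.094], 0.8), ([0.29, -0.07, 0.127], 0.78)]
stop [([0.332, -0.06, 0.032], 0.8), ([0.653, 0.172, 0.025], 0.57)]
sled [([0.526, 0.186, 0.003], 0.88)]
tab [([0.424, 0.198, 0.027], 0.57)]
paddle [([0.64, -0.179, 0.012], 0.9)]
stand [([0.639, -0.176, 0.003], 0.72)]
timer [([0.564, -0.002, -0.002], 0.55)]
beaker [([0.643, -0.012, 0.001], 0.69)]
rack [([0.76, -0.006, -0.0], 0.97)]
```

View pics/scene0.png

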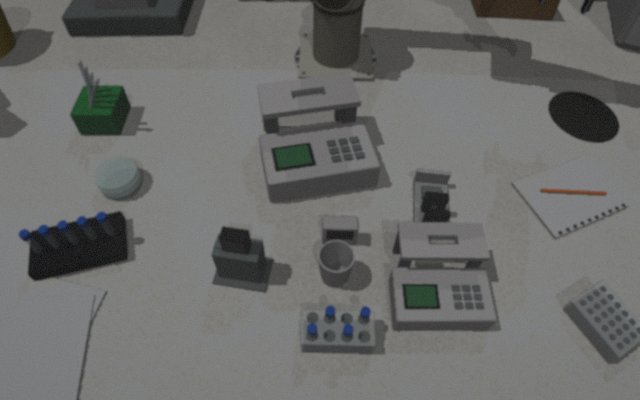

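View pics/top0.png

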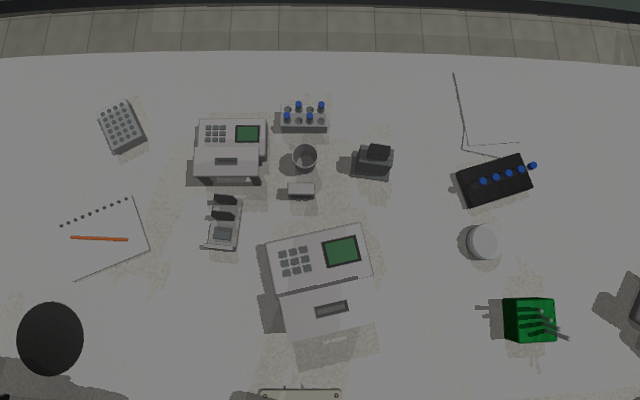

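Scene/top: the right-size photometer has its slot at about (443,240) in scene and (226,160) in top. The sled lies before it, and the stand with the paddle is at (238,250)/(374,158). The larger instrument in the middle (slot top about 125 mm) is a look-alike.

```bash
cat >> h.py <<'E'
def pose():
    o=telemetry.get_obs(); return np.array(o['eef_pos']),R.from_quat(o['tool_rot']),o
def rows(tgt,xang=None):
    """shift/turn (units of the moves) to reach TCP tgt with tool x at world angle xang (deg)"""
    p,r,o=pose(); s=r.inv().apply(np.array(tgt)-p)/.15
    x=r.apply([1,0,0]); a=np.degrees(np.arctan2(x[1],x[0]))
    t=0 if xang is None else -((xang-a+180)%360-180)/180
    print('t',round(o['clock'],2),'pos',p.round(4),'xang',round(a,2),'shift',s.round(4),'turn',round(t,4),'F',np.round(o['ft_force'],1),'w',round(o['grip_width'],4))
def pix(c,P,prm=None):
    p=prm or camera_params(c); q=R.from_quat(p['attitude']).inv().apply(np.atleast_2d(P)-p['eye'])
    s=q[:,:2]/q[:,2:]; s=s*(1+p['k1']*(s**2).sum(1,keepdims=True)); K=p['camera_matrix']
    return s@K[:2,:2].T+K[:2,2]
def plane(c,uv,z,prm=None):
    "world points on the plane z seen at pixels uv"
    p=prm or camera_params(c); K=p['camera_matrix']
    d=np.linalg.solve(K[:2,:2],(np.atleast_2d(uv)-K[:2,2]).T).T; s=d.copy()
    for _ in range(20): s=d/(1+p['k1']*(s**2).sum(1,keepdims=True))
    w=R.from_quat(p['attitude']).apply(np.c_[s,np.ones(len(s))])
    return p['eye']+w*((z-p['eye'][2])/w[:,2:])
E
python3 - <<'E'
from h import *
p,r,o=pose(); c=camera_params('wrist')
print('cam in tool',r.inv().apply(c['eye']-p),'fwd',r.inv().apply(R.from_quat(c['attitude']).apply([0,0,1])),c['camera_matrix'][0])
rows([.50,.19,.30],84)
for n in ('top','scene'):
    camera(n)
    for t,z in (('sled',.0),('paddle',.124)):
        for d in cut_out(t,n)[:2]:
            m=d['pixels']; ys,xs=np.nonzero(m)
            if n=='top': print(n,t,round(d['conf'],2),len(xs),cv2.minAreaRect(plane(n,np.c_[xs,ys],z)[:,:2].astype(np.float32)))
E
```

```text
cam in tool [ 0.08027514  0.00039638 -0.14343929] fwd [-0.3096194  -0.00099147  0.95086006] [302.68916726   0.         316.18984224]
t 1.1 pos [0.1182 0.4858 0.2301] xang 166.32 shift [-2.9392 -1.3142 -0.466 ] turn 0.4573 F [ 0.3 -0.4  0.1] w 0.0851
top sled 0.72 1603 ((0.4918177127838135, 0.19228146970272064), (0.08303707838058472, 0.14044804871082306), 82.88924407958984)
top paddle 0.75 330 ((0.6347386240959167, -0.17540346086025238), (0.05251643434166908, 0.03675784543156624), 83.1470947265625)
```

```bash
python3 -m creep '1 -.33 -.15 -.16 0;1 -.66 -.3 -.32 0;1 -1 -.44 -.46 0;1 -1 -.44 -.46 0' && python3 -m creep '1 -.33 -.15 0 0;1 -.66 -.3 0 0;1 -1 -.44 0 0' && python3 -m creep '1 -.33 -.15 0 .055;1 -.66 -.3 0 .11;1 -1 -.44 0 .165;1 -1 -.44 0 .22;1 -1 -.44 0 .28;1 -1 -.44 0 .34;1 -1 -.44 0 .4;1 -1 -.44 0 .457;1 -1 -.44 0 .457'
python3 - <<'E'
from h import *
rows([.52,.15,.30],84)
save('wrist','w1.png')
for t in ('photometer','slot','stop','sled','tab','paddle','stand'):
    print(t,[(np.round(d['at'],3).tolist(),round(d['conf'],2)) for d in spot_point(t,'wrist')][:4])
E
```

```text
clock: 1.9
eef_pos: [0.2514, 0.3851, 0.3012]
tool_rot: [0.122, 0.992, 0.002, 0.001]
ft_force: [-0.0, 0.6, -0.7]
grip_width: 0.0854
grasp_force: 0.0
clock: 2.28
eef_pos: [0.3788, 0.2864, 0.2987]
tool_rot: [0.118, 0.993, 0.0, -0.0]
ft_force: [0.6, 1.4, 0.2]
grip_width: 0.0857
grasp_force: 0.0
clock: 3.4
eef_pos: [0.5082, 0.1879, 0.2985]
tool_rot: [0.742, 0.671, -0.0, -0.0]
ft_force: [-0.8, -0.1, -0.2]
grip_width: 0.0856
grasp_force: 0.0
t 3.4 pos [0.5082 0.1879 0.2985] xang 84.25 shift [-0.2436  0.1036 -0.0103] turn 0.0014 F [-0.8 -0.1 -0.2] w 0.0856
photometer [([0.293, -0.067, 0.0], 0.81), ([0.621, 0.173, 0.003], 0.63)]
slot [([0.621, 0.174, 0.094], 0.75), ([0.288, -0.07, 0.132], 0.68), ([0.42, 0.192, 0.032], 0.17)]
stop [([0.649, 0.174, 0.024], 0.64)]
sled [([0.519, 0.186, -0.002], 0.94)]
tab [([0.421, 0.192, 0.03], 0.74)]
paddle []
stand [([0.639, -0.178, 0.002], 0.56)]
```

View pics/w1.png

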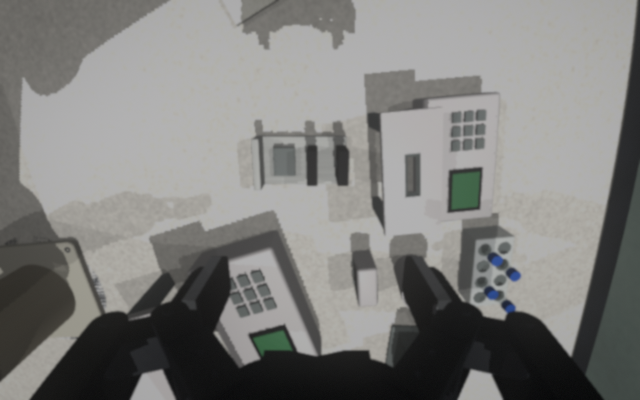

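Run:
```python
from h import *
prm=camera_params('wrist')
def crop(f,x0,x1,y0,y1,k,out):
    a=cv2.imread('pics/'+f)[y0:y1,x0:x1]; return cv2.resize(a,None,fx=k,fy=k,interpolation=cv2.INTER_CUBIC)
g=cv2.cvtColor(cv2.imread('pics/w1.png'),cv2.COLOR_BGR2GRAY)
# slot blob
sub=g[140:210,395:430]; _,b=cv2.threshold(sub,0,255,cv2.THRESH_BINARY_INV|cv2.THRESH_OTSU)
n,l,s,c=cv2.connectedComponentsWithStats(b); i=l[35,18]; print('blob',i,s[i] )
ys,xs=np.nonzero(l==i); P=plane('wrist',np.c_[xs+395,ys+140],.094,prm)[:,:2].astype(np.float32)
print('slot',cv2.minAreaRect(P),P.mean(0)); e,v=np.linalg.eigh(np.cov(P.T)); print('long axis deg',np.degrees(np.arctan2(v[1,1],v[0,1]))%180)
camera('wrist')
for t,z in (('sled',.0),('photometer',.096)):
    for d in cut_out(t,'wrist')[:2]:
        ys,xs=np.nonzero(d['pixels']); print(t,d['conf'],len(xs),xs.min(),xs.max(),ys.min(),ys.max())
# line fits: bright->dark edges, subpixel, by column/row scans
def edge(pts_a,pts_b,z,n=25,w=5):
    a,b=np.array(pts_a,float),np.array(pts_b,float); d=(b-a)/np.linalg.norm(b-a); nn=np.array([-d[1],d[0]]); out=[]
    t=np.arange(-w,w+.1,.25)
    G=cv2.GaussianBlur(g,(0,0),.8).astype(np.float32)
    for f in np.linspace(.08,.92,n):
        q=a+f*(b-a)+t[:,None]*nn; v=cv2.remap(G,q[:,0].astype(np.float32)[:,None],q[:,1].astype(np.float32)[:,None],cv2.INTER_LINEAR).ravel()
        out.append(q[np.argmax(abs(np.gradient(v)))])
    W=plane('wrist',np.array(out),z,prm)[:,:2].astype(np.float32)
    vx,vy,x0,y0=cv2.fitLine(W,cv2.DIST_HUBER,0,.001,.001).ravel(); print(pts_a,pts_b,'ang',round(np.degrees(np.arctan2(vy,vx))%180,2),'pt',x0.round(4),y0.round(4),'res',round(float(np.abs((W-[x0,y0])@[-vy,vx]).max()),4))
edge((381,113),(386,234),.096)   # plate front edge
edge((386,234),(453,228),.096)   # plate side
edge((498,94),(494,213),.05)     # console far edge
edge((258,135),(260,187),.045)   # tab
edge((406,154),(406,196),.092,w=3); edge((419,154),(420,196),.092,w=3)
big=np.hstack([crop('w1.png',240,360,110,240,3.2,0),crop('w1.png',360,510,80,240,2.6,0)[:416]])
cv2.imwrite('pics/w1c.png',big); print(big.shape)
```

```text
blob 1 [ 10  14  15  43 622]
slot ((0.620461642742157, 0.17191612720489502), (0.05195421352982521, 0.016864405944943428), 89.90292358398438) [0.6206944 0.1726558]
long axis deg 90.53046049579645
sled 0.98 4700 251 348 134 189
photometer 0.98 14957 365 498 90 234
photometer 0.58 10858 128 321 231 399
(381, 113) (386, 234) ang 89.58 pt 0.5851 0.1593 res 0.0017
(386, 234) (453, 228) ang 178.66 pt 0.6334 0.097 res 0.0097
(498, 94) (494, 213) ang 91.53 pt 0.7465 0.1685 res 0.0076
(258, 135) (260, 187) ang 83.62 pt 0.4325 0.1977 res 0.0057
(406, 154) (406, 196) ang 91.21 pt 0.6129 0.1709 res 0.0008
(419, 154) (420, 196) ang 89.84 pt 0.6303 0.1678 res 0.0003
(416, 774, 3)
```

View pics/w1c.png

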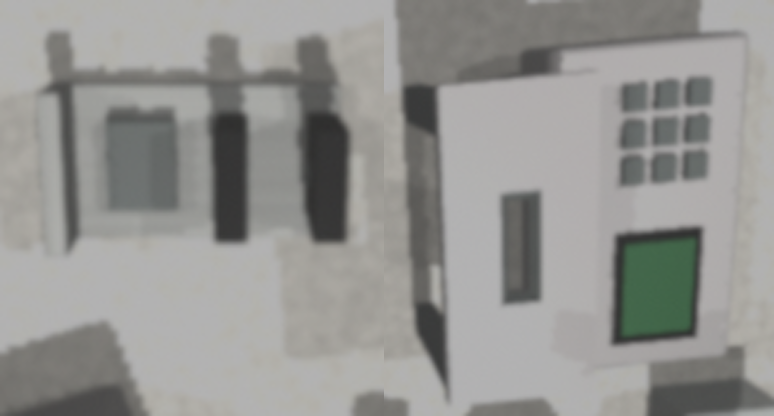

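Crop: the photometer's slot stands almost square to the world y axis, about (412,175) in w1. The sled's tab is at about (256,163) and its blocks at about (312,165) and (343,165).

Run:
```python
from h import *
def L(n,z,a,b,o=(240,110),k=3.2):
    W=plane('wrist',np.array([a,b],float)/k+o,z)[:,:2]; d=W[1]-W[0]; print(n,W.round(4).tolist(),'ang',round(np.degrees(np.arctan2(d[1],d[0]))%180,1),'len',round(np.hypot(*d),4))
L('tab near top',.045,(42,92),(47,252)); L('tab far top',.045,(60,90),(69,252))
L('block1 left',.065,(214,115),(217,240)); L('block1 right',.065,(246,115),(246,240)); L('block2 right',.065,(346,128),(346,240))
L('base side near',.012,(75,237),(215,238)); 
o=(360,80)
s=(774-240*0)/1
L('plate front',.096,(440-384,85),(450-384,402),o,2.6); L('plate top side',.096,(440-384,85),(600-384,70),o,2.6)
L('slot l',.096,(502-384,193),(502-384,303),o,2.6); L('slot r',.096,(541-384,191),(541-384,301),o,2.6); L('console far',.05,(746-384,36),(728-384,355),o,2.6)
L('console side far',.05,(575-384,46),(746-384,34),o,2.6)
rows([.427,.194,.15],85)
```

```text
tab near top [[0.4296, 0.2292], [0.4205, 0.1621]] ang 82.3 len 0.0677
tab far top [[0.4371, 0.2292], [0.4299, 0.1611]] ang 84.0 len 0.0685
block1 left [[0.4991, 0.2152], [0.4946, 0.1651]] ang 84.9 len 0.0503
block1 right [[0.5114, 0.2139], [0.5062, 0.1639]] ang 84.0 len 0.0503
block2 right [[0.5497, 0.2048], [0.5464, 0.1596]] ang 85.8 len 0.0453
base side near [[0.4267, 0.1591], [0.4908, 0.1519]] ang 173.5 len 0.0645
plate front [[0.587, 0.2474], [0.5859, 0.0992]] ang 89.6 len 0.1483
plate top side [[0.587, 0.2474], [0.6558, 0.2472]] ang 179.8 len 0.0688
slot l [[0.6125, 0.1983], [0.6117, 0.1469]] ang 89.1 len 0.0514
slot r [[0.63, 0.1975], [0.6299, 0.146]] ang 90.0 len 0.0515
console far [[0.7462, 0.2543], [0.7485, 0.0881]] ang 90.8 len 0.1662
console side far [[0.662, 0.2569], [0.7461, 0.2553]] ang 178.9 len 0.0841
t 3.95 pos [0.5087 0.187  0.2991] xang 84.07 shift [-0.0095 -0.5465  0.994 ] turn -0.0052 F [ 0.7 -0.6  0.3] w 0.0855
```

```bash
python3 -m creep '.4 0 -.25 .2 -.055;.4 0 -.5 .4 -.11;.4 0 -.742 .6 -.165;.4 0 -.742 .8 -.22;.4 0 -.742 .9 -.28;.4 0 -.742 .99 -.335;.4 0 -.742 .99 -.39;.4 0 -.742 .99 -.445;.4 0 -.742 .99 -.502;.4 0 -.742 .99 -.502'
python3 - <<'E'
from h import *
rows([.396,.1985,.032],174.5)
E
```

```text
clock: 5.2
eef_pos: [0.3981, 0.1985, 0.1507]
tool_rot: [0.05, 0.999, 0.0, 0.0]
ft_force: [-0.8, -0.2, 0.5]
grip_width: 0.0342
grasp_force: 0.0
t 5.2 pos [0.3981 0.1985 0.1507] xang 174.3 shift [ 0.0141 -0.0015  0.7917] turn -0.0011 F [-0.8 -0.2  0.5] w 0.0342
```

```bash
python3 -m creep '.4 .014 0 .3 0;.4 .014 0 .6 0;.4 .014 0 .79 0;.4 .014 0 .79 0' && python3 -m creep '.4 -.05 0 0 0;.4 -.09 0 0 0;.4 -.12 0 0 0;.4 -.14 0 0 0'
python3 - <<'E'
from h import *
rows([.510,.1735,.032],179.7)
save('wrist','w2.png')
E
```

```text
clock: 5.7
eef_pos: [0.3939, 0.1977, 0.0303]
tool_rot: [0.05, 0.999, -0.001, -0.002]
ft_force: [-0.2, -0.6, -0.2]
grip_width: 0.0341
grasp_force: 0.0
clock: 6.2
eef_pos: [0.4158, 0.1969, 0.0327]
tool_rot: [0.049, 0.999, 0.001, -0.001]
ft_force: [-6.5, 0.4, 5.0]
grip_width: 0.0344
grasp_force: 2.8
t 6.2 pos [0.4158 0.1969 0.0327] xang 174.42 shift [-0.6405 -0.094   0.0028] turn -0.0293 F [-6.5  0.4  5. ] w 0.0344
```

View pics/w2.png

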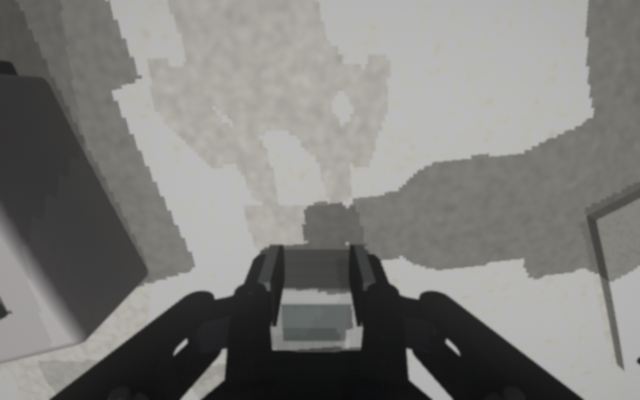

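Wrist: the two fingers stand behind the tab (275–360, 250–320), about symmetric to it; contact is made (6.5 N).

```bash
python3 -m creep '.4 -.06 -.009 0 -.003;.4 -.12 -.018 0 -.006;.4 -.18 -.027 0 -.009;.4 -.24 -.036 0 -.012;.4 -.3 -.045 0 -.015;.4 -.36 -.054 0 -.018;.4 -.42 -.063 0 -.021;.4 -.48 -.071 0 -.024;.4 -.53 -.08 0 -.027;.4 -.57 -.09 0 -.029;.4 -.57 -.09 0 -.029'
python3 - <<'E'
from h import *
rows([.510,.1735,.032],179.7)
for c in('top','scene'):
    camera(c)
    for t in ('sled','tab','slot'): print(c,t,[(np.round(d['at'],3).tolist(),round(d['conf'],2)) for d in spot_point(t,c)][:2])
E
```

```text
clock: 7.62
eef_pos: [0.5018, 0.1747, 0.0322]
tool_rot: [0.003, 1.0, -0.0, 0.001]
ft_force: [-0.5, -0.0, 1.0]
grip_width: 0.0343
grasp_force: 0.6
t 7.62 pos [0.5018 0.1747 0.0322] xang 179.6 shift [-0.0544 -0.0074  0.0015] turn -0.0005 F [-0.5 -0.   1. ] w 0.0343
top sled [([0.616, 0.175, 0.004], 0.89)]
top tab [([0.513, 0.176, 0.029], 0.66)]
top slot [([0.621, 0.172, 0.092], 0.91), ([0.289, -0.072, 0.128], 0.76)]
scene sled [([0.613, 0.174, 0.001], 0.97)]
scene tab [([0.508, 0.174, 0.03], 0.94), ([0.623, 0.173, -0.003], 0.55)]
scene slot [([0.642, -0.012, -0.003], 0.64)]
```

```bash
python3 -m creep '.4 -.02 -.004 0 0;.4 -.04 -.004 0 0;.4 -.055 -.004 0 0;.4 -.055 -.004 0 0' ; python3 -m creep '.4 -.01 0 0 0;.4 -.02 0 0 0;.4 -.02 0 0 0'
```

```text
clock: 8.52
eef_pos: [0.5074, 0.1741, 0.0319]
tool_rot: [0.003, 1.0, -0.0, -0.001]
ft_force: [-5.4, 0.8, 3.3]
grip_width: 0.0342
grasp_force: 2.7
clock: 8.9
eef_pos: [0.5093, 0.1741, 0.0318]
tool_rot: [0.003, 1.0, -0.0, -0.002]
ft_force: [-7.4, 0.4, 4.6]
grip_width: 0.0341
grasp_force: 3.8
```

```bash
python3 -m creep '.4 -.01 0 0 0;.4 -.02 0 0 0;.4 -.02 0 0 0'; python3 -m creep '.4 -.01 0 0 0;.4 -.02 0 0 0;.4 -.02 0 0 0'
```

```text
clock: 9.28
eef_pos: [0.5093, 0.174, 0.0316]
tool_rot: [0.003, 1.0, -0.0, -0.005]
ft_force: [-14.2, -0.1, 10.9]
grip_width: 0.0342
grasp_force: 7.1
clock: 9.65
eef_pos: [0.5094, 0.1739, 0.0314]
tool_rot: [0.002, 1.0, -0.0, -0.008]
ft_force: [-19.5, 0.9, 16.2]
grip_width: 0.0341
grasp_force: 10.3
```

Stalled at the place expected for home (tab face about 0.521) with the force rising: the sled is home. Backing off and going over to the stand.

```bash
python3 -m creep '.4 .1 0 0 0;.4 .2 0 0 0;.4 .25 0 -.3 0;.4 .25 0 -.7 0;.4 .25 0 -1 0;.4 .25 0 -1 0' && python3 -m creep '1 -.2 -.3 -.3 .055;1 -.4 -.6 -.6 .11;1 -.5 -.9 -.8 .165;1 -.5 -1 -.8 .22;1 -.5 -1 -.8 .28;1 -.5 -1 -.8 .34;1 -.5 -1 -.8 .4;1 -.5 -1 -.8 .46;1 -.5 -1 -.8 .531;1 -.5 -1 -.8 .531'
python3 - <<'E'
from h import *
rows([.61,-.12,.30],84)
for c in('top','scene'):
    camera(c)
    for t in ('sled','tab'): print(c,t,[(np.round(d['at'],3).tolist(),round(d['conf'],2)) for d in spot_point(t,c)][:2])
E
```

```text
clock: 10.4
eef_pos: [0.4841, 0.1755, 0.1868]
tool_rot: [0.003, 1.0, 0.002, 0.006]
ft_force: [-0.9, -0.0, -0.8]
grip_width: 0.0345
grasp_force: 0.0
clock: 11.65
eef_pos: [0.5546, 0.0237, 0.3006]
tool_rot: [0.744, 0.669, -0.001, -0.0]
ft_force: [-0.3, 0.1, 0.2]
grip_width: 0.0854
grasp_force: 0.0
t 11.65 pos [0.5546 0.0237 0.3006] xang 83.92 shift [-0.9132  0.4687  0.0039] turn -0.0004 F [-0.3  0.1  0.2] w 0.0854
top sled []
top tab []
scene sled [([0.618, 0.173, 0.001], 0.75)]
scene tab [([0.514, 0.178, 0.031], 0.87)]
```

```bash
cat > look.py <<'E'
import sys; from h import *
f=sys.argv[1]; prm=camera_params('wrist'); im=save('wrist',f+'.png'); import pickle; pickle.dump(prm,open(f+'.pkl','wb'))
for t in ('paddle','stand','slot','sled'): print(t,[(np.round(d['at'],3).tolist(),round(d['conf'],2)) for d in spot_point(t,'wrist')][:2])
for d in cut_out('paddle','wrist')[:2]:
    ys,xs=np.nonzero(d['pixels']); print('mask',round(d['conf'],2),len(xs),xs.min(),xs.max(),ys.min(),ys.max(),cv2.minAreaRect(plane('wrist',np.c_[xs,ys],.124,prm)[:,:2].astype(np.float32)))
rows([.64,-.178,.2])
E
python3 look.py w3; python3 -m creep '1 -.25 .12 0 0;1 -.5 .24 0 0;1 -.75 .36 0 0;1 -.91 .47 0 0;1 -.91 .47 0 0'; python3 look.py w4
python3 - <<'E'
from h import *
a=[cv2.imread(f'pics/{f}.png') for f in('w3','w4')]
cv2.imwrite('pics/w34.png',cv2.resize(np.vstack(a),(480,600)))
E
```

```text
paddle [([0.563, -0.001, -0.001], 0.72), ([0.52, 0.17, 0.034], 0.41)]
stand [([0.637, -0.178, 0.006], 0.79)]
slot [([0.617, 0.174, 0.097], 0.96), ([0.288, -0.067, 0.132], 0.68)]
sled [([0.618, 0.176, -0.006], 0.72)]
mask 0.88 1159 381 409 290 341 ((0.6354444622993469, -0.1694081425666809), (0.08089996874332428, 0.036491673439741135), 83.44351959228516)
t 12.25 pos [0.5544 0.024  0.3022] xang 84.06 shift [-1.2802  0.7068  0.6812] turn 0 F [-0.2  0.3  0.3] w 0.0854
clock: 12.88
eef_pos: [0.6108, -0.1211, 0.3012]
tool_rot: [0.744, 0.668, -0.0, -0.0]
ft_force: [-0.0, 1.1, 0.7]
grip_width: 0.0853
grasp_force: 0.0
paddle [([0.64, -0.181, 0.01], 0.63), ([0.64, -0.177, 0.004], 0.61)]
stand [([0.64, -0.179, 0.007], 0.75)]
slot [([0.288, -0.068, 0.129], 0.56)]
sled []
mask 0.56 1164 334 359 194 245 ((0.638049840927124, -0.1738181710243225), (0.06271795928478241, 0.028009742498397827), 81.90190887451172)
t 13.18 pos [ 0.6101 -0.118   0.3025] xang 84.14 shift [-0.3775  0.2386  0.6837] turn 0 F [ 0.8 -1.  -0. ] w 0.0858
```

View pics/w34.png

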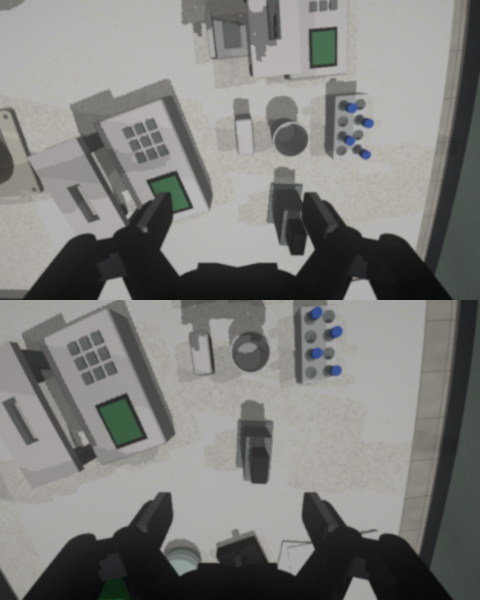

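w3/w4: the handle is the black block at about (396,316) in w3 and (346,220) in w4, on the grey stand. It is almost aligned with the tool's x axis. Zooming in.

Run:
```python
from h import *
a=cv2.imread('pics/w3.png')[230:350,355:425]; b=cv2.imread('pics/w4.png')[160:260,310:380]
r=lambda i:cv2.resize(cv2.LUT(i,np.clip(np.arange(256)*2.,0,255).astype(np.uint8)),None,fx=5,fy=5,interpolation=cv2.INTER_CUBIC)
A,B=r(a),r(b); B=cv2.copyMakeBorder(B,0,100,0,0,cv2.BORDER_CONSTANT); cv2.imwrite('pics/c34.png',np.hstack([A,B])); print(A.shape)
```

```text
(600, 350, 3)
```

View pics/c34.png

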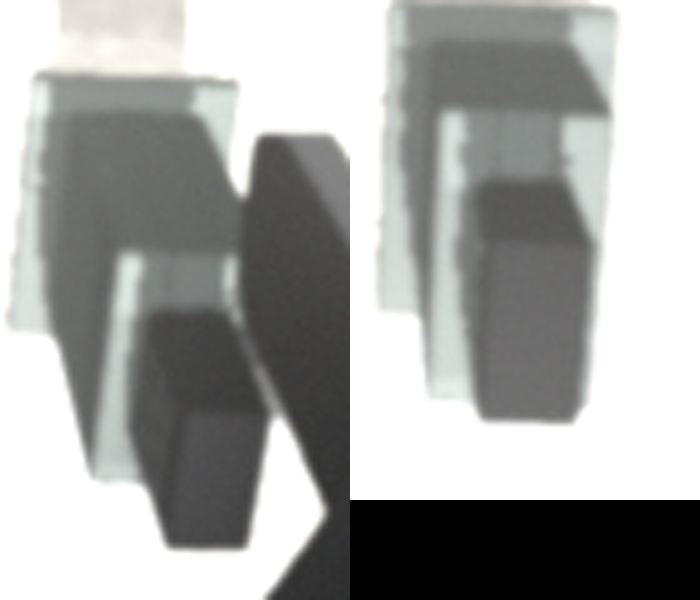

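Crop: handle-top corners are in w3 (188,410),(270,412),(245,548),(168,548) and in w4 (490,240),(592,242),(578,420),(485,418), in crop pixels.

Run:
```python
from h import *; import pickle
P3,P4=[pickle.load(open(f,'rb')) for f in('w3.pkl','w4.pkl')]
a=np.array([(188,410),(270,412),(245,548),(168,548)],float)/5+(355,230)
b=(np.array([(490,240),(592,242),(578,420),(485,418)],float)-(350,0))/5+(310,160)
sa=np.array([(115,248),(238,248),(93,478)],float)/5+(355,230); sb=(np.array([(440,110),(612,112),(432,398)],float)-(350,0))/5+(310,160)
for n,A,B,zs in(('handle',a,b,(.11,.118,.124,.13)),('stand',sa,sb,(.08,.085,.09,.096))):
  for z in zs:
    A3,B4=plane('w',A,z,P3)[:,:2],plane('w',B,z,P4)[:,:2]
    print(n,z,'diff mm',((A3-B4).mean(0)*1e3).round(1),'ctr',A3.mean(0).round(4),B4.mean(0).round(4))
B=plane('w',b,.124,P4)[:,:2]; A=plane('w',a,.124,P3)[:,:2]
for Q in(A,B):
  print(Q.round(4).tolist())
  for i,j in((0,3),(1,2),(0,1),(3,2)): d=Q[j]-Q[i]; print(i,j,'len',np.hypot(*d).round(4),'ang',np.degrees(np.arctan2(d[1],d[0])).round(1)%180)
for s,p in((sa,P3),(sb,P4)):
  S=plane('w',s,.09,p)[:,:2]; 
  for i,j in((0,1),(0,2)): d=S[j]-S[i]; print('stand',i,j,np.hypot(*d).round(4),np.degrees(np.arctan2(d[1],d[0])).round(1)%180)
  print('ctr stand',((S[1]+S[2])/2).round(4))
```

```text
handle 0.11 diff mm [  3.5 -10.8] ctr [ 0.6435 -0.1983] [ 0.6399 -0.1874]
handle 0.118 diff mm [ 2.1 -7.1] ctr [ 0.6415 -0.1911] [ 0.6394 -0.184 ]
handle 0.124 diff mm [ 1.  -4.3] ctr [ 0.6401 -0.1857] [ 0.6391 -0.1813]
handle 0.13 diff mm [-0.1 -1.5] ctr [ 0.6386 -0.1803] [ 0.6387 -0.1787]
stand 0.08 diff mm [-2.3 -2.3] ctr [ 0.6313 -0.1684] [ 0.6336 -0.1661]
stand 0.085 diff mm [-3.  -0.3] ctr [ 0.6304 -0.1647] [ 0.6334 -0.1644]
stand 0.09 diff mm [-3.7  1.7] ctr [ 0.6294 -0.1609] [ 0.6332 -0.1627]
stand 0.096 diff mm [-4.6  4.1] ctr [ 0.6283 -0.1565] [ 0.6329 -0.1606]
[[0.6326, -0.1619], [0.6538, -0.1651], [0.6473, -0.2091], [0.6266, -0.2066]]
0 3 len 0.045 ang 82.3
1 2 len 0.0445 ang 81.5
0 1 len 0.0214 ang 171.5
3 2 len 0.0208 ang 173.0
[[0.6304, -0.1579], [0.6532, -0.1608], [0.6471, -0.2048], [0.6255, -0.2019]]
0 3 len 0.0443 ang 83.6
1 2 len 0.0444 ang 82.1
0 1 len 0.023 ang 172.6
3 2 len 0.0218 ang 172.4
stand 0 1 0.0337 173.5
stand 0 2 0.0774 83.3
ctr stand [ 0.6335 -0.1744]
stand 0 1 0.0417 173.2
stand 0 2 0.0766 83.0
ctr stand [ 0.6385 -0.1762]
```

```bash
python3 - <<'E'
from h import *
rows([.6388,-.1770,.118],82.8)
E
python3 -m creep '1 -.18 .11 .2 .007;1 -.37 .235 .4 .007;1 -.37 .235 .6 .007;1 -.37 .235 .6 .007;1 -.37 .235 .6 .007'
python3 - <<'E'
from h import *
rows([.6388,-.1770,.118],82.8)
camera('wrist'); p=camera_params('wrist')
for d in cut_out('paddle','wrist')[:1]:
    ys,xs=np.nonzero(d['pixels']); print(d['conf'],len(xs),cv2.minAreaRect(plane('wrist',np.c_[xs,ys],.134,p)[:,:2].astype(np.float32)))
E
```

```text
t 13.18 pos [ 0.6101 -0.118   0.3025] xang 84.14 shift [-0.3717  0.2298  1.2303] turn 0.0074 F [ 0.8 -1.  -0. ] w 0.0858
clock: 13.8
eef_pos: [0.6401, -0.1773, 0.2138]
tool_rot: [0.75, 0.662, 0.001, 0.001]
ft_force: [-0.5, -0.0, 0.3]
grip_width: 0.0854
grasp_force: 0.0
t 13.8 pos [ 0.6401 -0.1773  0.2138] xang 82.86 shift [ 0.001  -0.0101  0.6387] turn 0.0003 F [-0.5 -0.   0.3] w 0.0854
0.75 1928 ((0.639183759689331, -0.17198899388313293), (0.05504535883665085, 0.024104496464133263), 82.7091064453125)
```

```bash
python3 -m creep '1 0 -.006 .2 0;1 0 -.006 .4 0;1 0 -.006 .55 0;1 0 -.006 .638 0;1 0 -.006 .638 0' && python3 -m creep '0 0 0 0 0;0 0 0 0 0;0 0 0 0 0;0 0 0 0 0;0 0 0 0 0;0 0 0 0 0'
```

```text
clock: 14.52
eef_pos: [0.6387, -0.1775, 0.1165]
tool_rot: [0.75, 0.661, -0.0, -0.0]
ft_force: [0.3, 0.3, 0.6]
grip_width: 0.0852
grasp_force: 0.0
clock: 15.28
eef_pos: [0.6391, -0.178, 0.1172]
tool_rot: [0.75, 0.661, 0.0, 0.001]
ft_force: [-1.1, -0.6, 5.0]
grip_width: 0.0226
grasp_force: 59.4
```

```bash
python3 -m creep '0 0 0 -.12 0;0 0 0 -.3 0;0 0 0 -.5 0;0 0 0 -.7 0;0 0 0 -.85 0;0 0 0 -.95 0;0 0 0 -.95 0'
python3 - <<'E'
from h import *
rows([.621,.1725,.26],89.7)
E
```

```text
clock: 16.15
eef_pos: [0.6392, -0.1779, 0.2594]
tool_rot: [0.75, 0.661, 0.0, 0.001]
ft_force: [0.4, 0.9, -1.5]
grip_width: 0.0226
grasp_force: 58.9
t 16.15 pos [ 0.6392 -0.1779  0.2594] xang 82.8 shift [ 2.3025 -0.4134 -0.0052] turn -0.0383 F [ 0.4  0.9 -1.5] w 0.0226
```

```bash
python3 -m creep '0 .15 -.03 0 -.01;0 .35 -.06 0 -.02;0 .55 -.1 0 -.03;0 .75 -.14 0 -.038;0 .88 -.16 0 -.038;0 .88 -.16 0 -.038' && python3 -m creep '0 .2 0 0 0;0 .4 0 0 0;0 .6 0 0 0;0 .75 0 0 0;0 .78 0 0 0;0 .78 0 0 0'
python3 - <<'E'
from h import *
rows([.621,.1725,.26],89.7)
p=camera_params('wrist'); import pickle; pickle.dump(p,open('w5.pkl','wb'))
im=save('wrist','w5.png'); uv=pix('wrist',[[.621,.1725,.096]],p)[0]; print(uv)
for t in('slot','sled','stop'): print(t,[(np.round(d['at'],4).tolist(),round(d['conf'],2)) for d in spot_point(t,'wrist')][:2])
u,v=np.round(uv).astype(int); x0,y0=max(u-70,0),max(v-50,0); print(x0,y0)
c=im[y0:y0+110,x0:x0+140,::-1]; cv2.imwrite('pics/w5c.png',cv2.resize(c,None,fx=5,fy=5,interpolation=cv2.INTER_CUBIC))
E
```

```text
clock: 16.9
eef_pos: [0.6311, -0.0418, 0.2582]
tool_rot: [0.708, 0.706, -0.0, -0.001]
ft_force: [-0.4, -0.5, -0.3]
grip_width: 0.0224
grasp_force: 58.9
clock: 17.65
eef_pos: [0.6323, 0.0726, 0.2588]
tool_rot: [0.709, 0.705, -0.0, 0.0]
ft_force: [-0.0, -0.8, -0.7]
grip_width: 0.0226
grasp_force: 58.9
t 17.65 pos [0.6323 0.0726 0.2588] xang 89.62 shift [ 0.6657 -0.0799 -0.0087] turn -0.0004 F [-0.  -0.8 -0.7] w 0.0226
[304.43804999  79.76679669]
slot [([0.6168, 0.1744, 0.095], 0.96), ([0.2883, -0.0685, 0.1287], 0.95)]
sled [([0.6185, 0.1722, -0.0057], 0.88)]
stop [([0.3316, -0.057, 0.0327], 0.95), ([0.6496, 0.1731, 0.0235], 0.92)]
234 30
```

View pics/w5c.png

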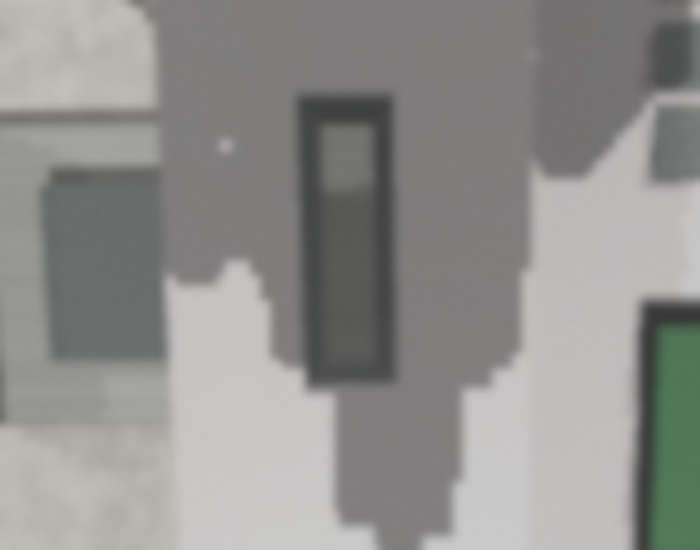

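Run:
```python
from h import *; import pickle
p=pickle.load(open('w5.pkl','rb'))
q=(np.array([(297,95),(393,95),(395,384),(307,388)],float)+.5)/5-.5+(234,30)
W=plane('w',q,.096,p)[:,:2]; print(W.round(4).tolist(),'ctr',W.mean(0).round(4))
for i,j in((0,3),(1,2),(0,1),(3,2)): d=W[j]-W[i]; print(np.hypot(*d).round(4),np.degrees(np.arctan2(d[1],d[0])).round(1)%180)
# refine with top cam
im=camera('top'); g=cv2.cvtColor(im,cv2.COLOR_RGB2GRAY); u,v=pix('top',[[.621,.1725,.096]])[0].round().astype(int)
s=cv2.resize(g[v-14:v+15,u-22:u+23],None,fx=4,fy=4,interpolation=cv2.INTER_CUBIC)
_,b=cv2.threshold(s,0,255,cv2.THRESH_BINARY_INV|cv2.THRESH_OTSU); n,l,st,c=cv2.connectedComponentsWithStats(b)
for k in range(1,n):
    if st[k,4]>200: ys,xs=np.nonzero(l==k); P=plane('top',np.c_[xs,ys]/4+(u-22,v-14),.096)[:,:2].astype(np.float32); print('top',st[k],cv2.minAreaRect(P))
for c in('top',): print([(np.round(d['at'],4).tolist(),round(d['conf'],2)) for d in spot_point('slot',c)][:2])
```

```text
[[0.6109, 0.2], [0.6287, 0.1998], [0.6285, 0.148], [0.6114, 0.1474]] ctr [0.6199 0.1738]
0.0526 90.5
0.0519 89.8
0.0178 179.4
0.0171 2.0
top [    0     0   148   116 13561] ((0.6213024854660034, 0.1805974543094635), (0.06951740384101868, 0.08857692778110504), 0.06720271706581116)
[([0.2865, -0.0699, 0.1306], 0.86)]
```

```bash
python3 - <<'E'
from h import *
rows([.6203,.173,.22],90.0)
E
python3 -m creep '0 .15 -.02 0 -.002;0 .35 -.04 0 -.002;0 .5 -.06 .05 -.002;0 .62 -.08 .1 -.002;0 .668 -.085 .2 -.002;0 .668 -.085 .25 -.002;0 .668 -.085 .25 -.002;0 .668 -.085 .25 -.002'
python3 - <<'E'
from h import *
rows([.6203,.173,.2182],90.0)
p=camera_params('wrist'); im=save('wrist','w6.png'); import pickle; pickle.dump(p,open('w6.pkl','wb'))
P,r,o=pose(); print(pix('wrist',P+[[0,0,-.1072],[0,.021,-.1072],[0,-.021,-.1072],[0,.023,.017]],p).round(1).tolist())
print('slot mouth',pix('wrist',[[.6113,.199,.096],[.6293,.199,.096],[.6293,.147,.096],[.6113,.147,.096]],p).round(1).tolist())
print('slot',[(np.round(d['at'],4).tolist(),round(d['conf'],2)) for d in spot_point('slot','wrist')][:2])
c=im[200:340,230:400,::-1]; cv2.imwrite('pics/w6c.png',cv2.resize(c,None,fx=4,fy=4,interpolation=cv2.INTER_CUBIC))
E
```

```text
t 17.95 pos [0.6323 0.0723 0.259 ] xang 89.57 shift [ 0.6709 -0.0852  0.2597] turn -0.0024 F [ 0.4  0.4 -2. ] w 0.0226
clock: 18.95
eef_pos: [0.6205, 0.1726, 0.2217]
tool_rot: [0.708, 0.707, 0.0, 0.0]
ft_force: [-0.0, 1.2, -0.4]
grip_width: 0.0224
grasp_force: 58.9
t 18.95 pos [0.6205 0.1726 0.2217] xang 89.92 shift [ 0.0027 -0.0012  0.0236] turn -0.0004 F [-0.   1.2 -0.4] w 0.0224
[[317.3, 197.8], [317.3, 174.2], [317.3, 220.3], [318.3, 232.6]]
slot mouth [[306.8, 163.7], [326.8, 163.6], [326.4, 217.4], [307.5, 217.5]]
slot [([0.2878, -0.0686, 0.1315], 0.81), ([0.6187, 0.1744, 0.0955], 0.63)]
```

View pics/w6c.png

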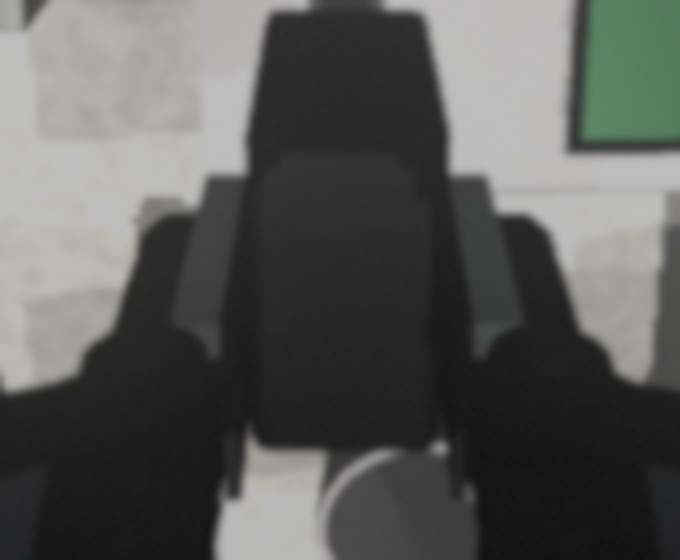

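Run:
```python
from h import *; import pickle
p=pickle.load(open('w6.pkl','rb')); P,r,o=pose()
print(pix('w',P+[[-.012,.023,.0168],[.012,.023,.0168],[.012,-.023,.0168],[-.012,.023,-.0272],[.012,.023,-.0272]],p).round(1).tolist())
im=cv2.imread('pics/w6.png'); c=cv2.LUT(im[145:215,270:370],np.clip(np.arange(256)*1.5,0,255).astype(np.uint8)); cv2.imwrite('pics/w6d.png',cv2.resize(c,None,fx=8,fy=8,interpolation=cv2.INTER_CUBIC))
```

```text
[[292.0, 232.4], [344.7, 232.2], [342.1, 315.3], [297.6, 201.8], [338.1, 201.7]]
```

View pics/w6d.png

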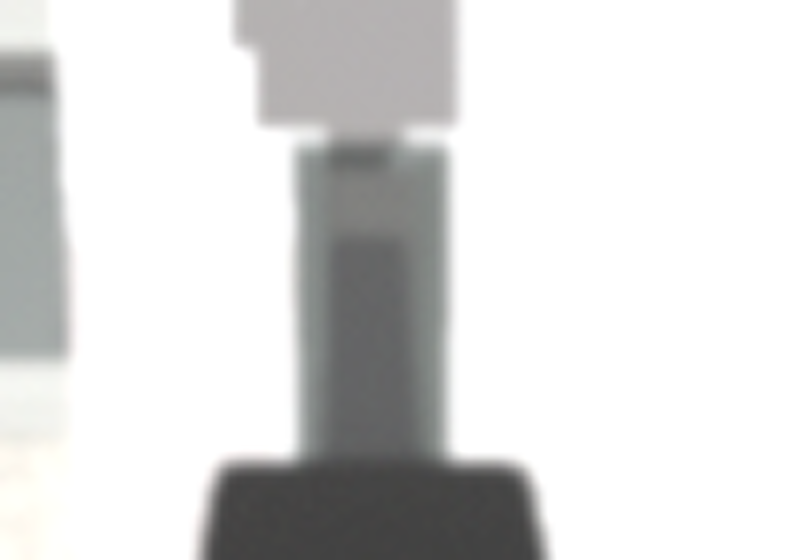

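w6: the blade's lower edge (columns 311–321, near edge at row 175) sits inside the slot's mouth (columns 307–326, from row 163). It needs only about +1 mm in x and y. Descending slowly while watching the force.

```bash
python3 -m creep '0 .008 .005 .03 0;0 .008 .005 .06 0;0 .008 .005 .09 0;0 .008 .005 .12 0;0 .008 .005 .15 0;0 .008 .005 .15 0' && python3 -m creep '0 0 0 .02 0;0 0 0 .04 0;0 0 0 .06 0;0 0 0 .08 0;0 0 0 .08 0'
```

```text
clock: 19.8
eef_pos: [0.6206, 0.1746, 0.1983]
tool_rot: [0.707, 0.707, -0.0, -0.0]
ft_force: [-0.7, 1.0, -0.9]
grip_width: 0.0221
grasp_force: 58.9
clock: 20.42
eef_pos: [0.6206, 0.1746, 0.1865]
tool_rot: [0.707, 0.707, -0.0, -0.0]
ft_force: [0.2, 0.8, -1.4]
grip_width: 0.0224
grasp_force: 58.9
```

```bash
python3 -m creep '0 0 0 .03 0;0 0 0 .06 0;0 0 0 .09 0;0 0 0 .12 0;0 0 0 .15 0;0 0 0 .15 0' && python3 -m creep '0 0 0 .03 0;0 0 0 .06 0;0 0 0 .09 0;0 0 0 .12 0;0 0 0 .137 0;0 0 0 .137 0;0 0 0 .137 0'
python3 - <<'E'
from h import *
rows([.6206,.1746,.1432],90)
im=save('scene','s9.png'); u,v=pix('scene',[[.62,.172,.1]])[0].astype(int)
for t in('paddle','slot','sled','tab','timer','beaker','rack'): print(t,[(np.round(d['at'],4).tolist(),round(d['conf'],2)) for d in spot_point(t,'scene')][:2])
cv2.imwrite('pics/s9c.png',cv2.resize(im[max(v-70,0):v+80,u-110:u+90,::-1],None,fx=4,fy=4,interpolation=cv2.INTER_CUBIC))
E
```

```text
clock: 21.18
eef_pos: [0.6205, 0.1745, 0.1638]
tool_rot: [0.707, 0.707, -0.0, -0.0]
ft_force: [0.0, -0.7, -0.8]
grip_width: 0.0225
grasp_force: 58.9
clock: 22.05
eef_pos: [0.621, 0.1746, 0.144]
tool_rot: [0.707, 0.707, 0.0, 0.0]
ft_force: [-0.1, -0.5, -1.5]
grip_width: 0.0227
grasp_force: 58.9
t 22.05 pos [0.621  0.1746 0.144 ] xang 90.0 shift [-0.0003 -0.0027  0.0056] turn -0.0 F [-0.1 -0.5 -1.5] w 0.0227
paddle [([0.5165, 0.175, 0.032], 0.68)]
slot [([0.6179, 0.1745, 0.0972], 0.7), ([0.2885, -0.0662, 0.1243], 0.6)]
sled [([0.6207, 0.1721, -0.001], 0.8)]
tab [([0.5169, 0.175, 0.0345], 0.56)]
timer [([0.5631, 0.0013, -0.0032], 0.92), ([0.7567, -0.0049, 0.0016], 0.16)]
beaker [([0.6428, -0.0116, -0.0023], 0.93)]
rack [([0.7605, -0.0014, -0.0008], 0.94)]
```

View pics/s9c.png

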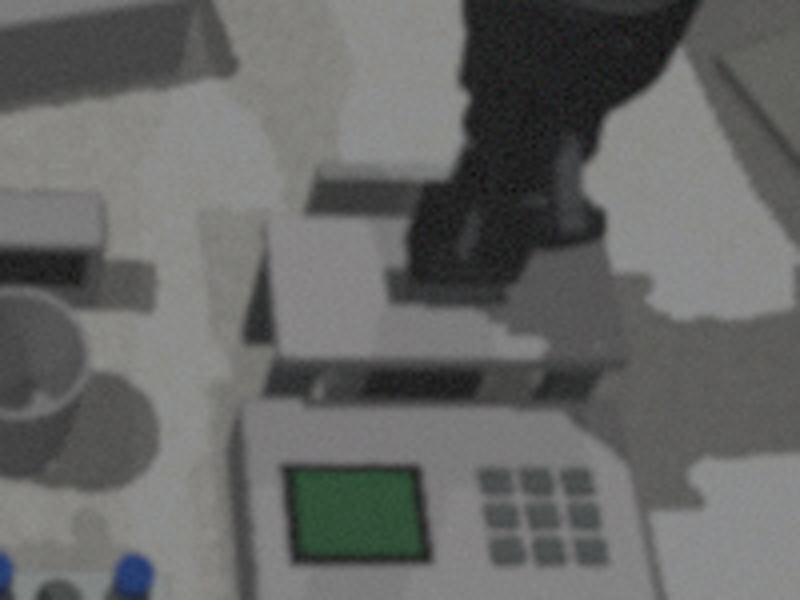

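The scene view shows the blade through the slot with the handle just above the plate, the fork block under the plate at about (420,383), and the bystanders in place. The wrist carries only the paddle's weight, about 1.5 N.

```bash
python3 -c "
from workcell import ticket; print(ticket.job_done())"
```

```text
the job is handed in; nothing more can be done
None
```

I pushed the sled home against the console. The paddle is held motionless in the gripper with its blade through the slot into the fork gap and its handle about 2 cm above the plate. The timer, beaker and rack read as unmoved, and I handed the job in after about 22 s on the robot's clock, with no verdict shown.

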